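# Set a ratchet stand by clicks and move a swinging cradle onto it

### The job

Get the coil ready for inspection: the orange ratchet stand is fully down, so lift its platform slowly, counting the pawl's clicks, and let it settle in the third notch and go no further. Then lift the yellow cradle by its red tab straight up out of the hanger's slots without letting it swing, and set it down upright in the middle of the platform, its long side along the platform's long side. Let go and leave the stand in its third notch and everything else on the bench where it is.

Things in the scene. Friction and masses are not known exactly. Their poses are not given: they have to be found in the camera images.
- stand: ratchet stand, fixed: 130 x 120 mm dark base plate, orange housing (74 x 56 mm, top at 115 mm) out of which a toothed column rises. Origin: centre of the base's underside, on the column's axis; z up; x along the platform's short side.
- housing_top (a point): centre of the housing's top, 115 mm above the bench. A spring pawl hidden inside rides over the column's teeth and drops in under each with a click. Its height in there was adjusted anew and cannot be seen: only the clicks tell which notch holds. The column cannot be lowered again once it has clicked.
- column: sliding column with platform, about 0.5 kg, moves only vertically (85 mm), fully down at the start; origin then at stand's, same axes. Five ratchet teeth, 15 mm apart, on its +x face (tooth3: third from the top). The first click comes 10 to 40 mm above the start, each further one 15 mm higher. Let go, it sinks up to 15 mm until the last tooth that has passed stands on the pawl.
- platform_top (a point): centre of the platform's top face, on the column. Aluminium platform, 56 mm (x) x 96 mm (y) x 21 mm thick; top at first 153 mm and underside 132 mm above the bench. Pulled up slowly, weight and friction take 4 to 7 N; over the last 9 mm before each click the pull grows unevenly by 4 to 10 N, then drops back at once.
- hanger: hanger, fixed: 110 x 160 mm dark base plate and two blue posts, 104 mm apart along y, 8 mm thick. Each has an open-topped slot, 14 mm wide in x and 18 mm deep: slot floor at 120 mm, post tops at 138 mm. Origin: centre of the base's underside.
- cradle: yellow cradle, 56 mm (x) x 84 mm (y), a copper coil in it, about 0.4 kg, flat underside. It hangs and swings freely by two steel trunnion pins (8 mm thick, along y, 62 mm above its underside, ends at y = +-64 mm, 16 mm heads outside the posts) lying in the hanger's slots. Origin: centre of its underside, z up; at the start its axes are the hanger's.
- cradle_grip (a point): middle of the cradle's upright red grip tab, 104 mm above its underside; the tab is 10 mm thick (cradle x) and 44 mm wide (cradle y), from the crossbar's top at 79 mm to 117 mm above the underside
- screwdriver: screwdriver with red handle, lying on the bench
- wrench: steel wrench lying on the bench
- spool: steel solder spool, 60 mm wide, 40 mm high
- flux_jar: amber jar, 60 mm wide, 70 mm high
- spray_can: blue spray can, 60 mm wide, 170 mm high
- screw_cup: white plastic cup, 80 mm wide, 50 mm high
- drill: cordless drill standing on its battery, orange body, about 200 mm high

How it is judged (in metres and radians):
On the way, in this order (a step that is already met when the one before it is completed fails the run):
1. the released column stands on the pawl in its third notch while the cradle still hangs (contact force between tooth3 and anything else above 1.5 N and contact force between the fingers and column below 0.1 N and z of cradle in the frame of hanger below 0.07 m), for 0.3 s.
2. the cradle is lifted upright, clear of the hanger (contact force between tooth3 and anything else above 1.5 N and contact force between cradle and hanger below 0.1 N and z of cradle in the frame of hanger above 0.09 m and angle between cradle's own z axis and vertical below 0.35 rad), for 0.1 s.
At the end, for the whole second after the job is handed in: the column stands on the pawl in its third notch; the cradle rests released, upright and still on the platform, within 15 mm of its centre and within 0.2 rad of its long side (contact force between tooth3 and anything else above 1.5 N and contact force between the fingers and column below 0.1 N and contact force between cradle and column above 1 N and contact force between the fingers and cradle below 0.1 N and horizontal distance between cradle and platform_top below 0.015 m and z of cradle in the frame of platform_top between -0.006 and 0.006 m and angle between cradle's own z axis and vertical below 0.08 rad and angle between the y axis of cradle and the y axis of column, either way round below 0.2 rad and linear speed of cradle below 0.02 m/s); the robot touches nothing.
It fails at once if the cradle swung or tipped more than 0.5 rad (angle between cradle's own z axis and vertical above 0.5 rad).
It fails at once if a bystander was moved more than 30 mm (distance of any of screwdriver, wrench, spool, flux_jar, spray_can, screw_cup, drill from where it was at the start of the episode above 0.03 m).
It also fails if it takes over 72 s, if anything falls off the work surface, if the arm or the gripper's body presses on something with over 40 N, if the wrist force passes 120 N, or if a joint passes its speed limit or range.

### The arm

A 6-joint arm with a two-finger parallel gripper is mounted at the origin on the work surface. World frame = base frame: x ahead of the robot, y to its left, z up, the work surface at z = 0. Lengths are in mm, angles in degrees, forces in N, time in s.
With the tool pointing down it reaches from about 350 to 850 mm from the base axis. Payload 8.1 kg.
Tool frame: the origin (TCP) lies at the very end of the fingers, on their centre line; the grasp point (between the pads) lies 19 mm behind it (r.grip_point_offset is the distance from the TCP to the grasp point, in mm); z points along the fingers, y is the line along which they close (so a half turn about z gives the same grasp; the last joint's range is limited). The gripper opens to 85 mm and grips with 20 to 120 N. Pads are 22 mm wide; open, the fingers measure 114 mm over their backs; the gripper's body (76 mm by 85 mm) begins 54 mm behind the grasp point. The pads swing forward as they close: fully open they stand 13 mm farther back than shut.
Start: joints at [60.539, 7.471, 85.268, -0, 87.261, -4.893], TCP at [249.448, 545.693, 231.292] pointing down, gripper open.
Joint ranges: [-169.43, 169.43], [-51.17, 129.36], [1.28, 143.12], [-76.62, 256.62], [0, 156.53], [-152.29, 152.29]. Speed limits (degrees/s): [136.94, 136.94, 159.86, 180, 180, 180].

### API

Orientations are given as [roll, pitch, yaw] about the fixed x, y, z axes, in that order (R = Rz(yaw) Ry(pitch) Rx(roll)).
In Python, from bench import status, eyes, r gives the robot as it stands.
- The arm moves only by the shell command python3 -m handwheel 'ROWS' [FORCE]. ROWS is a JSON object whose one key "series" holds a list that holds one entry, the list of rows, each a list of 7 numbers: the shift along the tool's x, y, z in cm, then the turn, a rotation vector about the tool's x, y, z in rad, then the opening, from 0 (shut) to 1 (fully open). In form: {"series": [[[tx, ty, tz, rx, ry, rz, claw], ...]]}. A call has 1 to 12 rows; each row is the pose to reach, as a shift and turn from the pose commanded when the call began, along the tool's axes at that moment; what a row does not reach only later rows make up. A row lasts 1/8 s, in which the tool goes at most 62.5 mm and 10.7 degrees, less where a joint would pass 70% of its speed; a pose out of reach is approached as far as the arm can. A call with a gripper value outside its range is refused whole. The fingers move at their own pace and stop on an object; FORCE is the grip in N (left out, the last holds). Time passes only in rows, so rows that repeat a pose let the fingers close. It gives the time, the measured TCP pose, the force, the opening and the grip force at its end, in the units of the state.
- status.sense(): the state, without advancing time (a new reading comes with each control period).
- eyes.snapshot(name): name is "scene" or "top" or "wrist"; returns a dict with "img" (400x640x3 uint8, red, green, blue), "mtx" (3x3 intrinsics, pixels), "R" (3x3) and "t" (3): a world point X has camera coordinates R X + t. Camera axes: x right, y down, z forward; pixel columns grow to the right and rows downward; lengths in mm; the calibration is good to about 2 mm. A picture is of the moment at which its call begins. There is no depth.
- r.hand_in(): hands the job in; it is judged then, once.
The state is a dict: "time": time; "joint_pos": joint angles; "qd": joint speeds; "joint_efforts": joint torques, N m; "tool_pos": TCP position; "tcp_rot": TCP orientation; "ft_force": force on the tool from outside, world axes, zero at the start; "wrist_torque": the same for the moment, N m; "finger_gap": finger opening in mm; "grip_force": force on a finger pad.
Only numpy, scipy, OpenCV 4.12 (cv2) and the standard library are available. Lean on these libraries where they do the work, as an engineer would, in place of code of your own. Each camera call takes 0.05 s, during which the arm holds its last target. There are 200 camera calls.

## Working session

There is one attempt and no reset: what is moved stays moved. The work goes in short steps, Python scripts to look and compute and a shell command to move; the robot and the scene stay as the last step left them, time stands still between calls to the robot, and variables do not carry over. Pictures are saved under pics/ and viewed, at most 10 in all, crops included, and the job is handed in when it is done.

```bash
ls; mkdir -p pics; python3 - <<'E'
from bench import status, eyes, r
import cv2
print(status.sense())
for n in ["scene","top"]:
    d=eyes.snapshot(n); cv2.imwrite(f"pics/{n}0.png",d["img"][:,:,::-1]); print(n,d["mtx"].tolist(),d["R"].round(4).tolist(),d["t"].round(1).tolist())
E
```

```text
pics
{'time': 0.0, 'joint_pos': array([ 6.05381057e+01,  7.51595198e+00,  8.53313764e+01, -9.36412833e-04,
        8.72616408e+01, -4.89285556e+00]), 'qd': array([ 0.05694358, -0.02216899,  0.1344741 ,  0.15070666,  0.11582511,
        0.01421775]), 'joint_efforts': array([-5.02765019e-03, -5.69439340e+01, -5.00524557e+01, -6.56753327e-04,
        1.57279830e-02,  6.83642293e-05]), 'tool_pos': array([249.17653299, 545.1880804 , 230.21554321]), 'tcp_rot': array([-1.79891348e+02, -8.36242320e-03,  1.55430999e+02]), 'ft_force': array([-0.33609027, -0.19723909, -0.46051971]), 'wrist_torque': array([-0.05002935,  0.01743542,  0.02661802]), 'grip_force': 0.0, 'finger_gap': 85.75386140516443}
scene [[407.34147302272163, 0.0, 326.59494074837687], [0.0, 407.34147302272163, 197.5487876796087], [0.0, 0.0, 1.0]] [[-0.403, 0.9151, 0.0117], [0.5957, 0.2721, -0.7557], [-0.6948, -0.2976, -0.6548]] [240.9, -228.6, 1631.6]
top [[498.7799575511604, 0.0, 313.67638039277426], [0.0, 498.7799575511604, 201.7534692070052], [0.0, 0.0, 1.0]] [[-0.0083, -0.9999, 0.0059], [-0.9983, 0.008, -0.0581], [0.058, -0.0064, -0.9983]] [2.9, 589.8, 1578.0]
```

View pics/scene0.png

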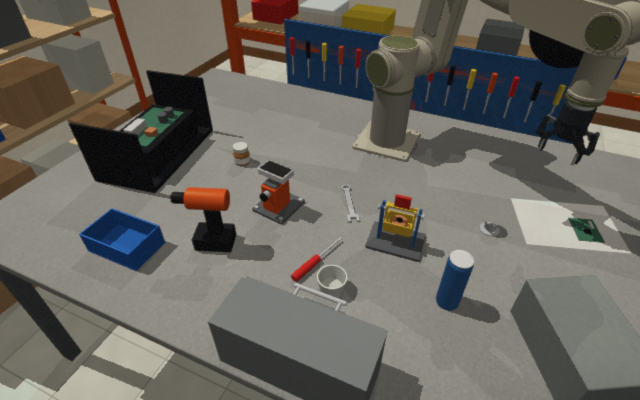

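View pics/top0.png

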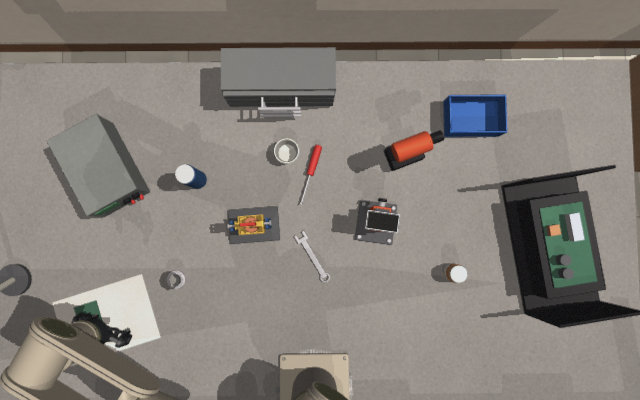

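The scene view shows the stand with its platform at about (276,172), the hanger and cradle with the red tab at (402,201), and the drill at (210,215). In the top view the platform is at (382,221), the cradle at (250,225), the drill at (412,148), and the wrench lies between them at (312,257). I'll zoom in on both.

```bash
python3 - <<'E'
import cv2,numpy as np
s=cv2.imread("pics/scene0.png");t=cv2.imread("pics/top0.png")
def c(i,x,y,w=80,h=60): return cv2.resize(i[y:y+h,x:x+w],(400,300),interpolation=cv2.INTER_CUBIC)
cv2.imwrite("pics/m1.png",np.vstack([np.hstack([c(t,342,192),c(t,212,196)]),np.hstack([c(s,240,155,88,66),c(s,360,190,88,66)])]))
E
```

```text
(no output)
```

View pics/m1.png

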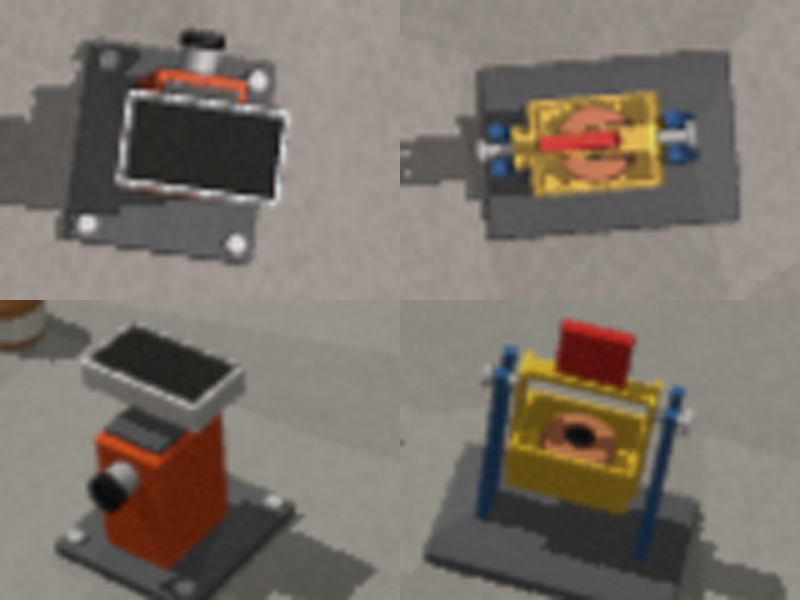

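```bash
cat > h.py <<'E'
import numpy as np, cv2
from bench import status, eyes, r
def ray(d,p):
    v=d["R"].T@np.linalg.solve(d["mtx"],[p[0],p[1],1.]); return -d["R"].T@d["t"], v/np.linalg.norm(v)
def plane(d,p,z):
    c,v=ray(d,p); return c+v*(z-c[2])/v[2]
def tri(a,b):
    A=0;B=0;L=[ray(*a),ray(*b)]
    for c,v in L:
        M=np.eye(3)-np.outer(v,v); A=A+M; B=B+M@c
    X=np.linalg.solve(A,B); return X,max(np.linalg.norm((np.eye(3)-np.outer(v,v))@(X-c)) for c,v in L)
def blob(m,roi):
    x0,y0,x1,y1=roi; k=np.zeros(m.shape,np.uint8); k[y0:y1,x0:x1]=m[y0:y1,x0:x1]
    c=max(cv2.findContours(k,cv2.RETR_EXTERNAL,cv2.CHAIN_APPROX_NONE)[0],key=cv2.contourArea); return c
def cen(c):
    M=cv2.moments(c); return M["m10"]/M["m00"],M["m01"]/M["m00"]
def red(i):
    h=cv2.cvtColor(i,cv2.COLOR_RGB2HSV); return ((((h[...,0]<5)|(h[...,0]>174))&(h[...,1]>190)&(h[...,2]>80))*255).astype(np.uint8)
def dark(i,t=50): return ((i.max(2)<t)*255).astype(np.uint8)
E
python3 - <<'E'
from h import *
s=eyes.snapshot("scene");t=eyes.snapshot("top")
ct=blob(dark(t["img"]),(362,205,402,236)); cs=blob(dark(s["img"]),(257,158,296,180))
print("pad",cv2.minAreaRect(ct),cv2.boundingRect(cs)); print(tri((t,cen(ct)),(s,cen(cs))))
b=cv2.boxPoints(cv2.minAreaRect(ct)); print([plane(t,p,153).round(1) for p in b])
b=cv2.boxPoints(cv2.minAreaRect(cs)); print([plane(s,p,153).round(1) for p in b])
rt=blob(red(t["img"]),(225,210,280,240)); rs=blob(red(s["img"]),(385,185,420,215))
print("tab",cv2.minAreaRect(rt),cv2.minAreaRect(rs))
b=cv2.boxPoints(cv2.minAreaRect(rt)); print([plane(t,p,179).round(1) for p in b]); 
print(cv2.boxPoints(cv2.minAreaRect(rs)))
print(tri((t,cen(rt)),(s,cen(rs))))
# tab top corners in both views by hand from zoom
def ps(x,y): return 360+x/4.545,190+(y-300)/4.545
for a,bb in [((212+140/5+0,196+138/5),ps(563,0)),]: pass
# hanger base quad, top view at z~10
for p in [(476,70),(728,50),(740,220),(488,240)]:
    print(plane(t,(212+(p[0]-400)/5,196+p[1]/5),8).round(1))
for p in [(82,40),(273,62),(250,262),(60,237)]:
    print(plane(t,(342+p[0]/5,192+p[1]/5),8).round(1))
E
```

```text
pad ((382.52130126953125, 221.3438262939453), (29.049341201782227, 15.13267993927002), 7.765166282653809) (261, 162, 29, 15)
(array([ 523.23779629, -202.29410991,  152.59377779]), np.float64(0.6765566307239744))
[array([ 507.2, -156.3,  153. ]), array([ 550.9, -162.9,  153. ]), array([ 538.7, -247. ,  153. ]), array([ 495. , -240.2,  153. ])]
[array([ 537.5, -245.7,  153. ]), array([ 493.8, -258.4,  153. ]), array([ 510.2, -163.2,  153. ]), array([ 552.2, -153.4,  153. ])]Traceback (most recent call last):
  File "<stdin>", line 7, in <module>
  File "h.py", line 14, in blob
    c=max(cv2.findContours(k,cv2.RETR_EXTERNAL,cv2.CHAIN_APPROX_NONE)[0],key=cv2.contourArea); return c
ValueError: max() iterable argument is empty
```

```bash
python3 - <<'E'
from h import *
s=eyes.snapshot("scene");t=eyes.snapshot("top")
def red(i):
    i=i.astype(int); return (((i[...,0]>100)&(i[...,1]<0.45*i[...,0])&(i[...,2]<0.45*i[...,0])&(abs(i[...,1]-i[...,2])<35))*255).astype(np.uint8)
rt=blob(red(t["img"]),(235,218,260,232)); rs=blob(red(s["img"]),(388,190,416,212))
print("tab",cv2.minAreaRect(rt),cv2.minAreaRect(rs))
b=cv2.boxPoints(cv2.minAreaRect(rt)); print([plane(t,p,179).round(1) for p in b]); 
print(cv2.boxPoints(cv2.minAreaRect(rs)))
print(tri((t,cen(rt)),(s,cen(rs))))
print("hanger")
for p in [(476,70),(728,50),(740,220),(488,240)]:
    print(plane(t,(212+(p[0]-400)/5,196+p[1]/5),8).round(1))
print("stand")
for p in [(82,40),(273,62),(250,262),(60,237)]:
    print(plane(t,(342+p[0]/5,192+p[1]/5),8).round(1))
for n,p in dict(can=(190,177,0),cup=(286,152,50),sd=(313,165,15),wr=(312,257,5),drill=(412,148,190),jar=(457,274,70)).items(): print(n,plane(t,p[:2],p[2]).round())
print(s["img"][200,402],t["img"][224,250])
E
```

```text
tab ((247.5, 223.5), (3.0, 15.0), 90.0) ((403.0941162109375, 197.07647705078125), (14.75127124786377, 2.9285614490509033), 12.528807640075684)
[array([524. , 210.6, 179. ]), array([523.6, 167.7, 179. ]), array([515. , 167.7, 179. ]), array([515.4, 210.6, 179. ])]
[[395.57645 196.90588]
 [396.21176 194.04706]
 [410.6118  197.24707]
 [409.97647 200.1059 ]]
(array([518.68234158, 188.30552004, 175.83562831]), np.float64(0.31679612607834207))
hanger
[566.  275.9   8. ]
[577.6 114.1   8. ]
[468.5 106.9   8. ]
[457.1 268.    8. ]
stand
[ 594.8 -145.9    8. ]
[ 579.6 -268.7    8. ]
[ 451.5 -251.7    8. ]
[ 468.5 -130.1    8. ]
can [674. 398.   0.]
cup [745.  84.  50.]
sd [708.  -1.  15.]
wr [413.   5.   5.]
drill [ 732. -284.  190.]
jar [ 361. -440.   70.]
[90 19 18] [204  63  60]
```

```bash
cat >> h.py <<'E'
from scipy.spatial.transform import Rotation as Ro
def to(x,y,z,yaw,p=None,e=None):
    s=status.sense(); p=s["tool_pos"] if p is None else p; e=s["tcp_rot"] if e is None else e
    R=Ro.from_euler("xyz",e,degrees=True); T=Ro.from_euler("xyz",[180,0,yaw],degrees=True)
    print("shift cm",(R.inv().apply(np.array([x,y,z])-p)/10).round(2),"rotvec",(R.inv()*T).as_rotvec().round(3))
E
python3 - <<'E'
from h import *
to(249,546,300,155.4)
to(523,-202,300,82)
E
```

```text
shift cm [ 0.05  0.02 -6.9 ] rotvec [-0.001 -0.     0.001]
shift cm [-55.97 -56.61  -6.87] rotvec [-1.000e-03  0.000e+00  1.282e+00]
```

```bash
python3 -m handwheel '{"series": [[[0,0,-6.9,0,0,0,1],[-4.7,-4.7,-6.9,0,0,0.12,1],[-9.3,-9.4,-6.9,0,0,0.24,1],[-14,-14.1,-6.9,0,0,0.36,1],[-18.7,-18.8,-6.9,0,0,0.48,1],[-23.3,-23.5,-6.9,0,0,0.6,1],[-28,-28.3,-6.9,0,0,0.72,1],[-32.7,-33,-6.9,0,0,0.84,1],[-37.3,-37.7,-6.9,0,0,0.95,1],[-42,-42.4,-6.9,0,0,1.06,1],[-46.7,-47.1,-6.9,0,0,1.17,1],[-51.3,-51.8,-6.9,0,0,1.28,1]]]}'; python3 - <<'E'
from h import *
to(523,-202,270,82)
E
```

```text
time: 1.8
tool_pos: [486.7, -101.5, 300.5]
tcp_rot: [179.9, -0.0, 81.9]
ft_force: [1.8, 1.2, 0.1]
finger_gap: 85.4
grip_force: 0.0
shift cm [-9.43  5.01  3.06] rotvec [ 0.001 -0.    -0.002]
```

```bash
python3 -m handwheel '{"series": [[[0,0,0,0,0,0,1],[0,0,0,0,0,0,1]]]}'; python3 - <<'E'
from h import *
to(523,-202,270,82)
E
```

```text
time: 2.05
tool_pos: [486.1, -99.4, 300.1]
tcp_rot: [-180.0, -0.0, 82.1]
ft_force: [-0.7, 0.3, -0.2]
finger_gap: 85.8
grip_force: 0.0
shift cm [-9.66  5.07  3.  ] rotvec [-0.001 -0.001  0.001]
```

```bash
python3 -m handwheel '{"series": [[[-5,2.5,1.5,0,0,0,1],[-9.7,5.1,3,0,0,0,1],[-9.7,5.1,3,0,0,0,1],[-9.7,5.1,3,0,0,0,1]]]}'; python3 - <<'E'
from h import *
d=eyes.snapshot("wrist"); cv2.imwrite("pics/w1.png",d["img"][:,:,::-1]); np.savez("w1.npz",**d)
print(d["mtx"][0,0],(-d["R"].T@d["t"]).round(1),d["R"].round(2).tolist())
E
```

```text
time: 2.55
tool_pos: [523.5, -200.9, 270.5]
tcp_rot: [-180.0, -0.0, 82.2]
ft_force: [0.1, -0.3, 0.1]
finger_gap: 85.3
grip_force: 0.0
282.7394087077177 [ 533.3 -129.8  413.2] [[0.99, -0.14, 0.0], [-0.13, -0.95, 0.28], [-0.04, -0.28, -0.96]]
```

View pics/w1.png

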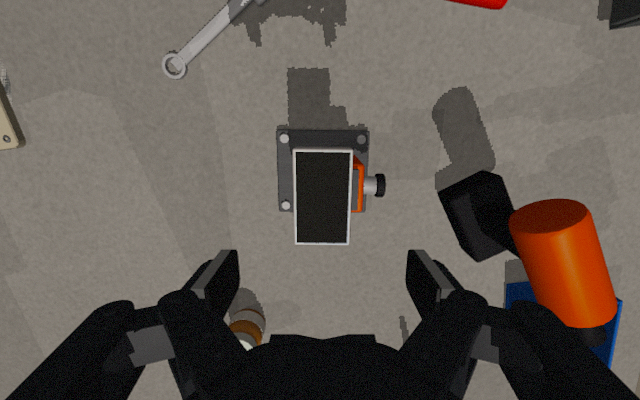

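Wrist view: the platform is a white-rimmed rectangle at columns 293–353 and rows 149–245. It sits squarely between the fingers, with the knob on the +x side at (375,185).

```bash
python3 - <<'E'
from h import *
d=dict(np.load("w1.npz"))
c=blob(dark(d["img"],60),(296,152,350,243)); q=cv2.boxPoints(cv2.minAreaRect(c))
P=[plane(d,p,153) for p in q]; print(cv2.minAreaRect(c),np.round(P,1),np.mean(P,0))
for p in [(293,149),(353,149),(351,245),(294,245)]: print(plane(d,p,153).round(1))
t=eyes.snapshot("scene"); cs=blob(dark(t["img"]),(257,158,296,180)); print(cv2.boundingRect(cs),tri((d,cen(c)),(t,cen(cs))))
to(523,-201,124,82)
E
```

```text
((321.2825927734375, 196.82730102539062), (53.035099029541016, 89.65985870361328), 1.5911403894424438) [[ 489.5 -240.8  153. ]
 [ 506.3 -153.7  153. ]
 [ 554.  -161.6  153. ]
 [ 541.8 -249.6  153. ]] [ 522.8825689  -201.42449926  153.        ]
[ 503.9 -151.3  153. ]
[ 557.9 -158.7  153. ]
[ 545.9 -253.   153. ]
[ 489.3 -245.2  153. ]
(261, 162, 29, 15) (array([ 524.33613665, -200.36764506,  153.62860481]), np.float64(1.7457547948228735))
shift cm [-0.02 -0.1  14.74] rotvec [0.002 0.    0.004]
```

```bash
python3 -m handwheel '{"series": [[[0,0,4,0,0,0,1],[0,0,8,0,0,0,1],[0,0,11,0,0,0,1],[0,0,13,0,0,0,1],[0,0,14.8,0,0,0,1],[0,0,14.8,0,0,0,1]]]}' 40; python3 -m handwheel '{"series": [[[0,0,0,0,0,0,0.7],[0,0,0,0,0,0,0.64],[0,0,0,0,0,0,0.6],[0,0,0,0,0,0,0.5],[0,0,0,0,0,0,0.4],[0,0,0,0,0,0,0.3]]]}' 40
```

```text
time: 3.4
tool_pos: [522.9, -201.9, 121.4]
tcp_rot: [-179.9, -0.0, 82.1]
ft_force: [-0.5, -0.5, -0.5]
finger_gap: 85.2
grip_force: 0.0
time: 4.15
tool_pos: [523.1, -202.8, 124.0]
tcp_rot: [-180.0, 0.0, 82.1]
ft_force: [-9.0, 2.4, 8.5]
finger_gap: 55.5
grip_force: 44.2
```

```bash
m(){ grep -E "tool_pos|ft_force" | tr '\n' ' '; echo; }
python3 -m handwheel '{"series": [[[0,0,-0.2,0,0,0,0.3],[0,0,-0.4,0,0,0,0.3],[0,0,-0.4,0,0,0,0.3]]]}' 60|m
python3 -m handwheel '{"series": [[[0,0,-0.1,0,0,0,0.3],[0,0,-0.2,0,0,0,0.3],[0,0,-0.2,0,0,0,0.3]]]}' |m
python3 -m handwheel '{"series": [[[0,0,-0.1,0,0,0,0.3],[0,0,-0.2,0,0,0,0.3],[0,0,-0.2,0,0,0,0.3]]]}' |m
python3 -m handwheel '{"series": [[[0,0,-0.1,0,0,0,0.3],[0,0,-0.2,0,0,0,0.3],[0,0,-0.2,0,0,0,0.3]]]}' |m
```

```text
tool_pos: [523.0, -202.7, 126.1] ft_force: [-4.1, -2.4, -4.0] 
tool_pos: [523.0, -202.7, 128.1] ft_force: [-5.1, -3.2, -4.9] 
tool_pos: [523.1, -202.7, 130.1] ft_force: [-5.0, -2.2, -5.1] 
tool_pos: [523.0, -202.7, 132.1] ft_force: [-5.0, -2.7, -4.3]
```

```bash
m(){ grep -E "tool_pos|ft_force" | tr '\n' ' '; echo; }
python3 -m handwheel '{"series": [[[0,0,-0.1,0,0,0,0.3],[0,0,-0.2,0,0,0,0.3]]]}' |m
python3 -m handwheel '{"series": [[[0,0,-0.1,0,0,0,0.3],[0,0,-0.2,0,0,0,0.3]]]}' |m
python3 -m handwheel '{"series": [[[0,0,-0.1,0,0,0,0.3],[0,0,-0.2,0,0,0,0.3]]]}' |m
python3 -m handwheel '{"series": [[[0,0,-0.1,0,0,0,0.3],[0,0,-0.2,0,0,0,0.3]]]}' |m
python3 -m handwheel '{"series": [[[0,0,-0.1,0,0,0,0.3],[0,0,-0.2,0,0,0,0.3]]]}' |m
python3 -m handwheel '{"series": [[[0,0,-0.1,0,0,0,0.3],[0,0,-0.2,0,0,0,0.3]]]}' |m
python3 -m handwheel '{"series": [[[0,0,-0.1,0,0,0,0.3],[0,0,-0.2,0,0,0,0.3]]]}' |m
```

```text
tool_pos: [523.0, -202.7, 134.0] ft_force: [-4.7, -3.6, -6.9] 
tool_pos: [523.1, -202.7, 136.0] ft_force: [-4.4, -4.5, -5.9] 
tool_pos: [523.0, -202.7, 138.0] ft_force: [-5.1, -3.2, -6.7] 
tool_pos: [523.0, -202.7, 140.0] ft_force: [-3.9, -3.0, -5.8] 
tool_pos: [523.0, -202.7, 141.8] ft_force: [-3.3, -3.8, -9.7] 
tool_pos: [523.0, -202.7, 142.9] ft_force: [-1.3, -5.0, -12.0] 
tool_pos: [523.0, -202.7, 144.6] ft_force: [2.0, -5.9, -20.0]
```

```bash
m(){ grep -E "tool_pos|ft_force" | tr '\n' ' '; echo; }
python3 -m handwheel '{"series": [[[0,0,-0.1,0,0,0,0.3],[0,0,-0.2,0,0,0,0.3]]]}' |m
python3 -m handwheel '{"series": [[[0,0,-0.1,0,0,0,0.3],[0,0,-0.2,0,0,0,0.3]]]}' |m
python3 -m handwheel '{"series": [[[0,0,-0.1,0,0,0,0.3],[0,0,-0.2,0,0,0,0.3]]]}' |m
python3 -m handwheel '{"series": [[[0,0,-0.1,0,0,0,0.3],[0,0,-0.2,0,0,0,0.3]]]}' |m
python3 -m handwheel '{"series": [[[0,0,-0.1,0,0,0,0.3],[0,0,-0.2,0,0,0,0.3]]]}' |m
python3 -m handwheel '{"series": [[[0,0,-0.1,0,0,0,0.3],[0,0,-0.2,0,0,0,0.3]]]}' |m
```

```text
tool_pos: [523.0, -202.7, 146.6] ft_force: [-0.4, -6.3, -18.7] 
tool_pos: [523.1, -202.7, 149.3] ft_force: [-3.1, -4.0, -4.9] 
tool_pos: [523.1, -202.7, 152.1] ft_force: [-5.4, -3.6, -5.9] 
tool_pos: [523.1, -202.7, 154.1] ft_force: [-5.5, -3.7, -5.9] 
tool_pos: [523.0, -202.7, 156.1] ft_force: [-4.3, -2.8, -6.2] 
tool_pos: [523.0, -202.7, 157.5] ft_force: [-3.6, -3.9, -8.7]
```

```bash
m(){ grep -E "tool_pos|ft_force" | tr '\n' ' '; echo; }
python3 -m handwheel '{"series": [[[0,0,-0.1,0,0,0,0.3],[0,0,-0.2,0,0,0,0.3]]]}' |m
python3 -m handwheel '{"series": [[[0,0,-0.1,0,0,0,0.3],[0,0,-0.2,0,0,0,0.3]]]}' |m
python3 -m handwheel '{"series": [[[0,0,-0.1,0,0,0,0.3],[0,0,-0.2,0,0,0,0.3]]]}' |m
python3 -m handwheel '{"series": [[[0,0,-0.1,0,0,0,0.3],[0,0,-0.2,0,0,0,0.3]]]}' |m
python3 -m handwheel '{"series": [[[0,0,-0.1,0,0,0,0.3],[0,0,-0.2,0,0,0,0.3]]]}' |m
python3 -m handwheel '{"series": [[[0,0,-0.1,0,0,0,0.3],[0,0,-0.2,0,0,0,0.3]]]}' |m
python3 -m handwheel '{"series": [[[0,0,-0.1,0,0,0,0.3],[0,0,-0.2,0,0,0,0.3]]]}' |m
```

```text
tool_pos: [523.0, -202.7, 158.5] ft_force: [1.9, -6.4, -20.7] 
tool_pos: [522.9, -202.6, 159.8] ft_force: [3.5, -7.7, -25.0] 
tool_pos: [522.9, -202.7, 161.5] ft_force: [5.2, -7.9, -26.7] 
tool_pos: [523.1, -202.7, 165.6] ft_force: [-5.8, -3.2, -4.6] 
tool_pos: [523.0, -202.7, 168.1] ft_force: [-4.4, -3.5, -6.5] 
tool_pos: [523.1, -202.7, 170.1] ft_force: [-4.2, -3.8, -6.3] 
tool_pos: [523.0, -202.7, 171.9] ft_force: [-3.2, -4.0, -10.0]
```

Second click at about 163. Now one more, stopping as soon as the force drops.

```bash
m(){ grep -E "tool_pos|ft_force" | tr '\n' ' '; echo; }
python3 -m handwheel '{"series": [[[0,0,-0.1,0,0,0,0.3],[0,0,-0.2,0,0,0,0.3]]]}' |m
python3 -m handwheel '{"series": [[[0,0,-0.1,0,0,0,0.3],[0,0,-0.2,0,0,0,0.3]]]}' |m
python3 -m handwheel '{"series": [[[0,0,-0.1,0,0,0,0.3],[0,0,-0.2,0,0,0,0.3]]]}' |m
python3 -m handwheel '{"series": [[[0,0,-0.1,0,0,0,0.3],[0,0,-0.2,0,0,0,0.3]]]}' |m
```

```text
tool_pos: [523.0, -202.7, 173.2] ft_force: [-1.4, -5.6, -14.5] 
tool_pos: [523.0, -202.6, 174.1] ft_force: [3.3, -7.6, -23.2] 
tool_pos: [523.0, -202.7, 176.6] ft_force: [0.7, -6.6, -17.7] 
tool_pos: [523.0, -202.7, 178.5] ft_force: [-3.3, -3.8, -8.3]
```

```bash
m(){ grep -E "tool_pos|ft_force" | tr '\n' ' '; echo; }
python3 -m handwheel '{"series": [[[0,0,-0.1,0,0,0,0.3],[0,0,-0.1,0,0,0,0.3]]]}' |m
python3 -m handwheel '{"series": [[[0,0,-0.1,0,0,0,0.3],[0,0,-0.1,0,0,0,0.3]]]}' |m
```

```text
tool_pos: [523.1, -202.7, 181.6] ft_force: [-7.1, -3.1, -0.6] 
tool_pos: [523.0, -202.7, 182.4] ft_force: [-6.4, -3.4, -3.5]
```

Third click at about 179. Now I'll lower it until the tooth bears on the pawl.

```bash
m(){ grep -E "tool_pos|ft_force" | tr '\n' ' '; echo; }
python3 -m handwheel '{"series": [[[0,0,0.1,0,0,0,0.3],[0,0,0.2,0,0,0,0.3]]]}' |m
python3 -m handwheel '{"series": [[[0,0,0.1,0,0,0,0.3],[0,0,0.1,0,0,0,0.3]]]}' |m
python3 -m handwheel '{"series": [[[0,0,0.1,0,0,0,0.3],[0,0,0.1,0,0,0,0.3]]]}' |m
```

```text
tool_pos: [523.1, -202.7, 181.5] ft_force: [-11.0, -0.6, 7.0] 
tool_pos: [523.1, -202.7, 181.2] ft_force: [-10.8, -0.7, 7.9] 
tool_pos: [523.1, -202.7, 180.9] ft_force: [-14.2, 1.7, 12.0]
```

```bash
python3 -m handwheel '{"series": [[[0,0,0,0,0,0,0.75],[0,0,0,0,0,0,0.85],[0,0,0,0,0,0,1],[0,0,0,0,0,0,1],[0,0,0,0,0,0,1],[0,0,0,0,0,0,1]]]}'; python3 - <<'E'
from h import *
d=eyes.snapshot("scene"); t=eyes.snapshot("top"); cv2.imwrite("pics/s2.png",cv2.resize(d["img"][130:250,230:440,::-1],(800,457)))
to(523,-202,330,82)
E
```

```text
time: 13.65
tool_pos: [523.5, -202.5, 178.2]
tcp_rot: [-180.0, -0.0, 82.1]
ft_force: [-0.0, 0.0, 1.0]
finger_gap: 85.6
grip_force: 0.0
shift cm [  0.04  -0.05 -15.18] rotvec [-0.    -0.     0.002]
```

View pics/s2.png

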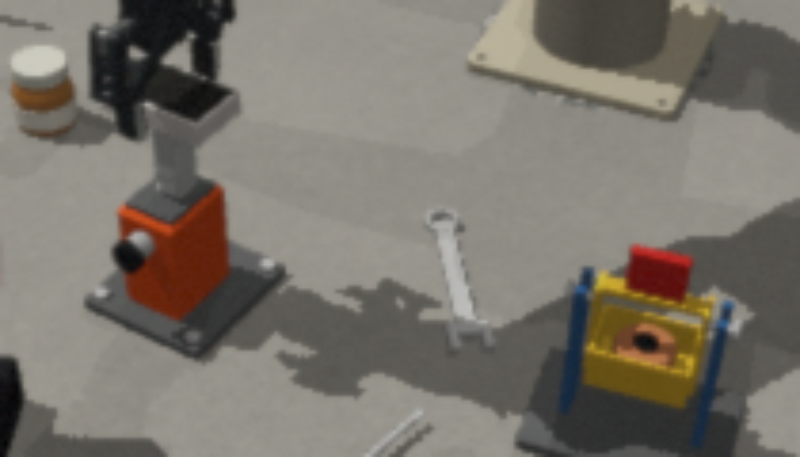

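The picture shows the column standing raised at about (180,160), with the platform at (190,95), released, and the cradle still hanging at (650,330). Next I go to the cradle.

```bash
python3 -m handwheel '{"series": [[[0,0,-5,0,0,0,1],[0,0,-10,0,0,0,1],[0,0,-15.2,0,0,0,1],[4,-0.6,-15.2,0,0,-0.02,1],[9,-1.4,-15.2,0,0,-0.05,1],[14,-2.2,-15.2,0,0,-0.08,1],[19,-2.9,-15.2,0,0,-0.1,1],[24,-3.7,-15.2,0,0,-0.13,1],[29,-4.5,-15.2,0,0,-0.16,1],[34,-5.2,-15.2,0,0,-0.19,1],[38.7,-5.9,-15.2,0,0,-0.209,1],[38.7,-5.9,-15.2,0,0,-0.209,1]]]}';python3 -m handwheel '{"series": [[[0,0,0,0,0,0,1],[0,0,0,0,0,0,1]]]}'; python3 - <<'E'
from h import *
d=eyes.snapshot("wrist"); cv2.imwrite("pics/w2.png",d["img"][:,:,::-1]); np.savez("w2.npz",**d)
d=eyes.snapshot("scene"); np.savez("s3.npz",**d)
d=eyes.snapshot("top"); np.savez("t3.npz",**d)
E
```

```text
time: 15.25
tool_pos: [517.6, 192.0, 330.0]
tcp_rot: [-180.0, -0.0, 94.3]
ft_force: [-0.6, -0.2, -0.0]
finger_gap: 85.3
grip_force: 0.0
time: 15.5
tool_pos: [518.5, 187.9, 330.3]
tcp_rot: [180.0, 0.0, 94.0]
ft_force: [-0.1, 0.9, -0.4]
finger_gap: 85.6
grip_force: 0.0
```

View pics/w2.png

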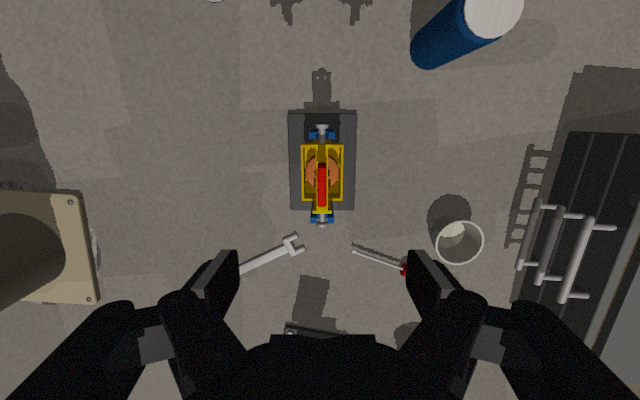

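Wrist view: the red tab is upright and in line with the tool at columns 318–327 and rows 164–208, between the blue posts at (322,134) and (322,215).

```bash
python3 - <<'E'
from h import *
L=lambda n:dict(np.load(n)); w,s,t=L("w2.npz"),L("s3.npz"),L("t3.npz")
def red(i):
    i=i.astype(int); return (((i[...,0]>75)&(i[...,1]<0.45*i[...,0])&(i[...,2]<0.45*i[...,0])&(abs(i[...,1]-i[...,2])<30))*255).astype(np.uint8)
cw=blob(red(w["img"]),(310,155,335,215)); rw=cv2.minAreaRect(cw); print(rw)
for p in cv2.boxPoints(rw): print(plane(w,p,179).round(1))
ct=blob(red(t["img"]),(235,218,260,232)); print(cv2.minAreaRect(ct), plane(t,cen(ct),177).round(1))
cs=blob(red(s["img"]),(388,190,416,215)); bs=cv2.boxPoints(cv2.minAreaRect(cs)); print(bs)
x,y,W,H=cv2.boundingRect(cw)
# top-face far end (+y) mid edge in wrist vs. top view ends
for yw,side in [(y,'+y end'),(y+H,'-y end')]: print(side,plane(w,(rw[0][0],yw),179).round(1))
bx=cv2.boundingRect(ct); print(bx, plane(t,(bx[0],cen(ct)[1]),179).round(1), plane(t,(bx[0]+bx[2],cen(ct)[1]),179).round(1))
print("tri -y end",tri((w,(rw[0][0],y+H)),(t,(bx[0]+bx[2],cen(ct)[1]-.3))))
print("tri tab centre(top face / top+front)",tri((t,cen(ct)),(s,cen(cs))))
pt=blob(dark(t["img"]),(355,195,415,245)); ps=blob(dark(s["img"]),(250,135,300,175))
print(cv2.minAreaRect(pt),cv2.boundingRect(ps)); print("platform",tri((t,cen(pt)),(s,cen(ps))))
for p in cv2.boxPoints(cv2.minAreaRect(pt)): print(plane(t,p,209).round(1))
E
```

```text
((321.5, 186.0), (38.0, 7.0), 90.0)
[512.9 212.  179. ]
[520.2 212.5 179. ]
[523.2 171.1 179. ]
[515.6 170.6 179. ]
((254.0, 223.5), (1.0, 2.0), 90.0) [519.4 170.8 177. ]
[[393.9231  205.38463]
 [396.15387 194.23079]
 [410.7693  197.15385]
 [408.5385  208.3077 ]]
+y end [516.6 212.3 179. ]
-y end [519.5 169.7 179. ]
(253, 223, 3, 2) [519.4 173.4 179. ] [519.3 164.8 179. ]
tri -y end (array([520.05220801, 166.12727077, 167.21513607]), np.float64(0.29762704995606243))
tri tab centre(top face / top+front) (array([517.70920156, 180.74529356, 157.87246985]), np.float64(7.982761735035566))
((385.4432373046875, 220.92579650878906), (30.199405670166016, 15.991808891296387), 7.594643592834473) (260, 146, 29, 15)
platform (array([ 523.25954425, -202.16477944,  210.03700835]), np.float64(0.5733949973112443))
[ 506.8 -156.5  209. ]
[ 551.3 -163.1  209. ]
[ 539.4 -247.1  209. ]
[ 494.9 -240.4  209. ]
```

```bash
python3 -m handwheel '{"series": [[[0.2,0,5,0,0,0,1],[0.2,0,9,0,0,0,1],[0.2,0,12,0,0,0,1],[0.2,0,14,0,0,0,0.8],[0.2,0,16,0,0,0,0.6],[0.2,0,17.2,0,0,0,0.5],[0.2,0,18,0,0,0,0.4],[0.2,0,18,0,0,0,0.4]]]}' 30; python3 - <<'E'
from h import *
d=eyes.snapshot("wrist"); cv2.imwrite("pics/w3.png",d["img"][:,:,::-1])
E
```

```text
time: 16.65
tool_pos: [518.1, 190.9, 150.1]
tcp_rot: [-180.0, 0.0, 94.1]
ft_force: [-0.6, 0.3, 0.2]
finger_gap: 34.1
grip_force: 0.0
```

View pics/w3.png

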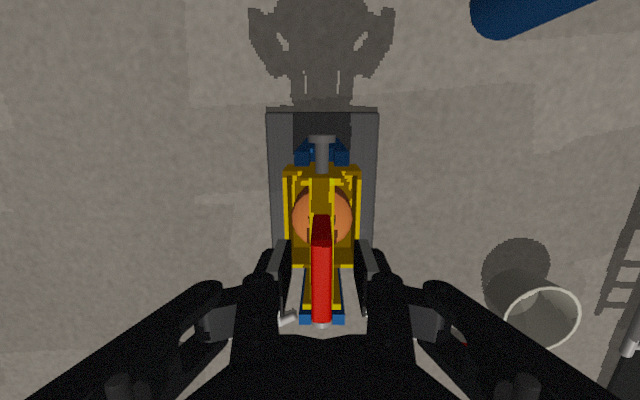

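The red tab, at columns 311–331, is centred between the pads at 290 and 353. I'll close slowly.

```bash
python3 -m handwheel '{"series": [[[0,0,0,0,0,0,0.3],[0,0,0,0,0,0,0.22],[0,0,0,0,0,0,0.16],[0,0,0,0,0,0,0.12],[0,0,0,0,0,0,0.08],[0,0,0,0,0,0,0.05],[0,0,0,0,0,0,0]]]}' 60; python3 -m handwheel '{"series": [[[0,0,0,0,0,0,0],[0,0,0,0,0,0,0],[0,0,-0.5,0,0,0,0],[0,0,-1,0,0,0,0],[0,0,-1.5,0,0,0,0],[0,0,-2,0,0,0,0],[0,0,-2.5,0,0,0,0],[0,0,-3,0,0,0,0],[0,0,-3.5,0,0,0,0],[0,0,-4,0,0,0,0],[0,0,-4,0,0,0,0]]]}'
```

```text
time: 17.58
tool_pos: [518.0, 191.0, 150.6]
tcp_rot: [-180.0, -0.0, 94.1]
ft_force: [-4.1, 0.3, 5.5]
finger_gap: 9.2
grip_force: 59.3
time: 18.95
tool_pos: [518.5, 191.0, 190.9]
tcp_rot: [179.9, -0.0, 94.1]
ft_force: [0.0, -0.5, -4.8]
finger_gap: 9.1
grip_force: 58.5
```

```bash
python3 -m handwheel '{"series": [[[0,0,-1,0,0,0,0],[0,0,-3,0,0,0,0],[0,0,-6,0,0,0,0],[0,0,-9,0,0,0,0],[0,0,-12,0,0,0,0],[0,0,-14,0,0,0,0],[0,0,-15,0,0,0,0],[0,0,-15,0,0,0,0]]]}' 80; python3 -m handwheel '{"series": [[[-1,-0.1,0,0,0,0.01,0],[-3,-0.2,0,0,0,0.02,0],[-6,-0.4,0,0,0,0.04,0],[-10,-0.6,0,0,0,0.06,0],[-14,-0.8,0,0,0,0.08,0],[-18,-1,0,0,0,0.1,0],[-22,-1.3,0,0,0,0.12,0],[-26,-1.5,0,0,0,0.14,0],[-30,-1.7,0,0,0,0.16,0],[-34,-1.9,0,0,0,0.18,0],[-37,-2.1,0,0,0,0.2,0],[-38.5,-2.2,0,0,0,0.21,0]]]}';  python3 -m handwheel '{"series": [[[-0.3,0,0,0,0,0,0],[-0.7,0,0,0,0,0,0],[-0.7,0,0,0,0,0,0]]]}';python3 - <<'E'
from h import *
d=eyes.snapshot("wrist"); s=eyes.snapshot("scene"); t=eyes.snapshot("top")
np.savez("w4.npz",**d);np.savez("s4.npz",**s)
a=cv2.resize(d["img"],(400,250)); b=cv2.resize(s["img"][90:220,180:388],(400,250)); 
cv2.imwrite("pics/m4.png",np.vstack([cv2.resize(d["img"][120:320,160:480],(640,400))[:300],cv2.resize(s["img"][80:218,180:474],(640,300))])[:,:,::-1])
to(523.3,-202,340,82)
E
```

```text
time: 19.95
tool_pos: [518.3, 191.0, 340.7]
tcp_rot: [180.0, -0.0, 94.1]
ft_force: [0.4, 0.4, -5.0]
finger_gap: 8.8
grip_force: 82.8
time: 21.45
tool_pos: [522.3, -197.2, 339.5]
tcp_rot: [-179.9, 0.0, 81.8]
ft_force: [0.2, 0.6, -5.7]
finger_gap: 8.2
grip_force: 82.7
time: 21.82
tool_pos: [522.6, -200.9, 340.4]
tcp_rot: [180.0, -0.0, 82.1]
ft_force: [0.3, 0.1, -4.9]
finger_gap: 8.6
grip_force: 82.6
shift cm [-0.1   0.08  0.04] rotvec [ 0.    -0.     0.002]
```

View pics/m4.png

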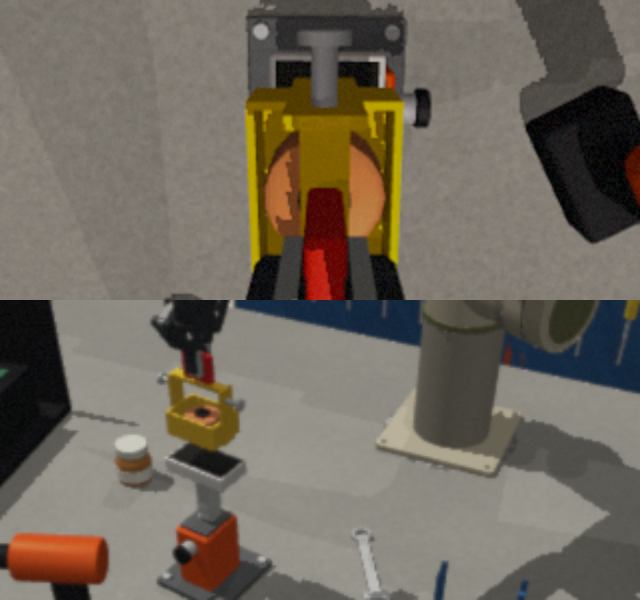

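The cradle hangs upright and square above the platform. I'll lower it to contact.

```bash
m(){ grep -E "tool_pos|ft_force" | tr '\n' ' '; echo; }
python3 -m handwheel '{"series": [[[-0.1,0.1,0.7,0,0,0,0],[-0.1,0.1,1.4,0,0,0,0],[-0.1,0.1,2.1,0,0,0,0],[-0.1,0.1,2.8,0,0,0,0],[-0.1,0.1,3.4,0,0,0,0],[-0.1,0.1,3.8,0,0,0,0],[-0.1,0.1,3.8,0,0,0,0]]]}' |m
python3 -m handwheel '{"series": [[[0,0,0.1,0,0,0,0],[0,0,0.1,0,0,0,0]]]}' |m
python3 -m handwheel '{"series": [[[0,0,0.1,0,0,0,0],[0,0,0.1,0,0,0,0]]]}' |m
```

```text
tool_pos: [523.2, -202.7, 301.9] ft_force: [0.5, 1.1, -4.8] 
tool_pos: [523.5, -202.8, 301.5] ft_force: [0.5, 0.0, -5.7] 
tool_pos: [523.4, -202.7, 300.2] ft_force: [-0.2, 0.6, -3.8]
```

```bash
m(){ grep -E "tool_pos|ft_force" | tr '\n' ' '; echo; }
python3 -m handwheel '{"series": [[[0,0,0.1,0,0,0,0],[0,0,0.1,0,0,0,0]]]}' |m
```

```text
tool_pos: [523.4, -202.7, 299.3] ft_force: [0.8, -0.9, -4.2]
```

```bash
m(){ grep -E "tool_pos|ft_force" | tr '\n' ' '; echo; }
python3 -m handwheel '{"series": [[[0,0,0.1,0,0,0,0],[0,0,0.1,0,0,0,0]]]}' |m
python3 -m handwheel '{"series": [[[0,0,0.1,0,0,0,0],[0,0,0.1,0,0,0,0]]]}' |m
```

```text
tool_pos: [523.5, -202.7, 299.1] ft_force: [-2.3, 1.0, 1.7] 
tool_pos: [523.6, -202.8, 298.7] ft_force: [-4.2, 0.9, 7.5]
```

Contact at 299. Release and retreat.

```bash
python3 -m handwheel '{"series": [[[0,0,0,0,0,0,0.15],[0,0,0,0,0,0,0.25],[0,0,0,0,0,0,0.4],[0,0,0,0,0,0,0.5],[0,0,0,0,0,0,0.5]]]}' 20; python3 -m handwheel '{"series": [[[0,0,-1,0,0,0,0.5],[0,0,-3,0,0,0,0.5],[0,0,-6,0,0,0,0.5],[0,0,-10,0,0,0,0.5],[0,0,-14,0,0,0,0.5],[0,0,-14,0,0,0,0.5],[0,0,-14,0,0,0,0.5]]]}'; python3 - <<'E'
from h import *
w=eyes.snapshot("wrist"); s=eyes.snapshot("scene")
np.savez("w5.npz",**w)
cv2.imwrite("pics/m5.png",np.vstack([cv2.resize(w["img"][60:260,160:480],(640,400))[:300],cv2.resize(s["img"][80:218,180:474],(640,300))])[:,:,::-1])
E
```

```text
time: 24.72
tool_pos: [523.4, -202.7, 297.2]
tcp_rot: [-180.0, -0.0, 82.0]
ft_force: [0.8, 0.4, -0.1]
finger_gap: 42.8
grip_force: 0.0
time: 25.6
tool_pos: [523.5, -202.8, 438.0]
tcp_rot: [179.9, 0.0, 82.0]
ft_force: [0.1, -0.8, -0.6]
finger_gap: 43.2
grip_force: 0.0
```

View pics/m5.png

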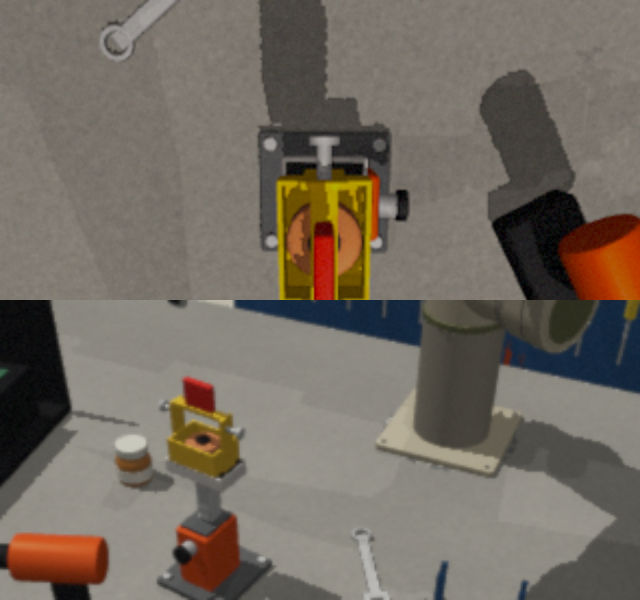

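The cradle stands upright on the platform and the platform height looks unchanged. One check of the centring, then hand in.

```bash
python3 - <<'E'
from h import *
w=dict(np.load("w5.npz")); i=w["img"].astype(int)
m=(((i[...,0]>75)&(i[...,1]<0.4*i[...,0])&(i[...,2]<0.4*i[...,0])&(abs(i[...,1]-i[...,2])<30))*255).astype(np.uint8)
c=blob(m,(305,160,335,280)); x,y,W,H=cv2.boundingRect(c); print(x,y,W,H)
a,b=plane(w,(x+W/2,y+4),326),plane(w,(x+W/2,y+H),326); print(a.round(1),b.round(1),((a+b)/2).round(1))
j=w["img"].astype(int); ym=(((j[...,0]>90)&(j[...,1]>70)&(j[...,1]>.6*j[...,0])&(j[...,2]<.35*j[...,0]))*255).astype(np.uint8)
X=cv2.boundingRect(cv2.findNonZero(ym[100:260,280:370])); print(X)
print(status.sense()["ft_force"])
E
```

```text
317 177 10 45
[ 526.2 -185.   326. ] [ 520.7 -224.7  326. ] [ 523.4 -204.8  326. ]
(18, 50, 48, 78)
[-1.0504652   0.18160322 -0.2591774 ]
```

Measured centre (523.4, −204.8) against the platform at (523.3, −202.2), so it is about 3 mm off.

```bash
python3 -c "
from bench import r
print(r.hand_in())"
```

```text
the job is handed in; nothing more can be done
None
```

I handed the job in: by my measurements the stand is held in its third notch (three clicks felt) and the cradle stands released and upright, about 3 mm off the platform's centre. The hand-in returned no verdict.

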